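# Thread a winged canister lid home and swing the keeper over it

## Robot

A 6-joint arm with a two-finger parallel gripper is mounted at the origin on a cart in front of the work surface, level with it; the furniture and walls round the work are solid. World frame = base frame: x ahead of the robot, y to its left, z up, the work surface at z = 0. Lengths are in mm, angles in rad, forces in N, time in s.
With the tool pointing down it reaches from about 350 to 975 mm from the base axis. Payload 7.1 kg.
Tool frame: the origin (TCP) lies between the finger pads; the fingertips stand 19 mm ahead of it and the grasp point (between the pads) is the TCP; y points along the fingers, z is the direction in which the jaws open and shut, and the axes are right-handed (so a half turn about y gives the same grasp; the last joint's range is limited). The gripper opens to 88 mm and grips with 3 to 60 N. Pads are 20 mm wide; open, the fingers measure 115 mm over their backs; the gripper's body (75 mm by 178 mm) begins 61 mm behind the grasp point.
Start: joints at [1.205, 0.423, 1.63, -0, 1.089, -0.019], TCP at [212.399, 587.785, 241.675] pointing down, gripper open.
Joint ranges: [-3, 3], [-0.9, 2.11], [0.09, 2.58], [-1.31, 4.45], [0.11, 2.69], [-2.54, 2.54]. Speed limits (rad/s): [2.39, 2.39, 3.01, 3.14, 3.14, 3.14].

## Interface

Orientations are given as a rotation vector (axis times angle).
In Python, from workcell import ctrl gives the robot as it stands.
- The arm moves only by the tool servo_tool, never from a script. Its argument "moves" is text: rows parted by semicolons, each of 6 numbers parted by spaces: the shift along the world's x, y, z in m, then the turn, a rotation vector about the world's x, y, z in degrees. A call has 1 to 8 rows; each row is the pose to reach, as a shift and turn from the pose commanded when the call began; what a row does not reach only later rows make up. A row lasts 1/8 s, in which the tool goes at most 62.5 mm and 10.7 degrees, less where a joint would pass 70% of its speed; a pose out of reach is approached as far as the arm can. A call with a gripper value outside its range is refused whole. "hand" is the closure in counts, from 0 (fully open) to 255 (shut), set as the call begins (left out, the last holds). The fingers move at their own pace and stop on an object; the grip force is fixed at half the most. Time passes only in rows, so rows that repeat a pose let the fingers close. It gives the time, the measured TCP pose, the force and the opening at its end, in the units of the state.
- ctrl.get_obs(): the state, without advancing time (a new reading comes with each control period).
- ctrl.get_image(name): name is "scene" or "top" or "wrist"; returns a dict with "pixels" (480x640x3 uint8, red, green, blue), "depth" (480x640 float32, mm along the optical axis (not along the pixel's ray), 0 where there is no reading), "vertical_fov" (degrees; the focal length in pixels is half the picture's height over the tangent of half this angle, whatever the lens; pixels are square), "cx", "cy" (the principal point, pixels), "xyz" and "attitude" of the camera in the world; the wrist camera has in their place "T_tool_cam" (4x4, takes a point from camera to tool coordinates, whose origin is the TCP and whose axes are the tool frame's). Camera axes: x right, y up, looking along -z (the intrinsics and any distortion apply to the point x, -y, -z); pixel columns grow to the right and rows downward; lengths in mm; the calibration is good to about 2 mm. The wrist camera is an equidistant fisheye: a pixel r from the principal point sees the ray r / f radians off the axis. A picture is of the moment at which its call begins: read the wrist's pose just before it.
- ctrl.close_job(): hands the job in, once; it reports no verdict.
The state is a dict: "t": time; "qpos": joint angles; "qvel": joint speeds; "joint_torque": joint torques, N m; "ee_pos": TCP position; "orientation": TCP orientation; "ft_force": force on the tool from outside, world axes, zero at the start; "moment": the same for the moment, N m; "width": finger opening in mm.
Only numpy, scipy, OpenCV 4.12 (cv2) and the standard library are available. Lean on these libraries where they do the work, as an engineer would, in place of code of your own. Each camera call takes 0.05 s, during which the arm holds its last target.

## Task

The three-winged lid of the canister lies loose on top of its threads. Without taking it off, push its wings round backward (anticlockwise seen from above) until it drops into the thread starts, then push them clockwise until the lid is screwed down to its stop, and swing the keeper arm in over the lid as far as it goes. Leave the vials and the beaker standing where they are.

Things in the scene. Friction and masses are not known exactly. Their poses are not given: they have to be found in the camera images.
- canister: Aluminium canister bolted to the bench. Origin at the centre of its underside, z up. Foot plate 112 mm across, 8 mm high, with a 36 mm wide tongue out to the keeper's post; jar body 83 mm across up to 48 mm height; then a threaded neck hidden in the lid. The neck's three thread gaps lie at 0, 120 and 240 degrees from the canister's x axis (anticlockwise from above).
- thread (a point): Point on the canister's axis at the height of the ledges' flat top, 80.5 mm above its origin. The lid's lugs start on top of these ledges. Turned backward they reach the gaps, drop 9.5 mm, and a rib stops them going past; then clockwise they run on 70 to 100 degrees down a groove to a stop. Turned clockwise on top of the ledges they also meet a stop, but the lid then stands 15 mm too high.
- lid: Loose grey lid, 0.3 kg, 84 mm across, 45 mm high plus a 1.5 mm boss; origin at the centre of its underside, z up. Origin height above the canister's origin: 65.5 mm lying on the ledges (start), 56 mm dropped into the thread starts, 50.5 mm fully home. It starts 38 to 84 degrees clockwise of the gaps, drops when within 20 degrees of them, is home 90 degrees clockwise of them.
- wing (a point): Middle of the lid's wing at 180 degrees from the lid's own x axis, 72 mm from the lid's axis, 15 mm above its origin. Equal wings at 60 and 300 degrees. Each is 12 mm thick and reaches from 42 to 86 mm from the axis, 8 to 22 mm above the lid's origin; free space below down to the foot plate. A push of about 1 N turns the lid; it stays where left. Lugs inside at 0, 120, 240 degrees.
- keeper (a joint): Keeper arm's angle about its upright post, rad: 0 points along the canister's own +x (parked), grows anticlockwise seen from above, 1.57 points over the lid's axis, hard stop at 1.6. Starts at 0 to 0.35, stays where left, moves with about 1 N at its knob. It passes 3 mm over a lid that is home and is blocked by the side of one that is not screwed down.
- keeper_pivot (a point): Top of the steel post (16 mm thick) that the keeper arm turns on: 118 mm from the canister's axis in the canister's own -y direction, 98.5 mm above the bench, level with the arm's underside. The arm is a steel bar 16 mm wide, 8 mm thick, reaching 104 mm from this point.
- keeper_knob (a point): Middle of the black upright knob on the keeper arm, 66 mm from the post's axis, 14 mm across and 30 mm tall; this point lies 15 mm above the arm's top face, 121.5 mm above the bench.
- vial_1: Loose capped vial, 25 mm across, 56 mm high, standing; origin at the centre of its underside. Bystander.
- vial_2: Loose capped vial, 25 mm across, 56 mm high, standing; origin at the centre of its underside. Bystander.
- beaker: Loose plastic beaker, 69 mm across, 83 mm high, standing; origin at the centre of its underside. Bystander.

How it is judged:
By the outcome, as a careful person would: the job done as asked, in the order asked, and still so for the second after the job is handed in, with the robot touching nothing.
It also fails if it takes over 61 s, if anything falls off the work surface, if the arm or the gripper's body presses on something with over 40 N, if the wrist force passes 120 N, or if a joint passes its speed limit or range.

## Working session

There is one attempt and no reset: what is moved stays moved. The work goes in short steps, Python scripts to look and compute and a tool call to move; the robot and the scene stay as the last step left them, time stands still between calls to the robot, and variables do not carry over. Pictures are saved under pics/ and viewed, and the job is handed in when it is done.

Besides the shell and the picture viewer there is one more tool, called after "Call:" as a command line: name --argument value ..., lists and objects as JSON in quotes. servo_tool: Moves the arm, as the interface text tells. Its arguments: {"type":"object","properties":{"moves":{"type":"string"},"hand":{"type":"number"}},"required":["moves"]}

```bash
mkdir -p pics; ls
cat > h.py <<'E'
import numpy as np, cv2
from workcell import ctrl
E
python3 - <<'E'
from h import *
o=ctrl.get_obs(); print({k:np.round(v,3).tolist() for k,v in o.items()})
for n in ["scene","top","wrist"]:
    d=ctrl.get_image(n); cv2.imwrite(f"pics/{n}0.png",d["pixels"][:,:,::-1]); np.savez(f"{n}0.npz",**d)
    print(n,{k:(np.round(v,3).tolist()) for k,v in d.items() if k not in("pixels","depth")}, (d["depth"]>0).mean())
E
```

```text
pics
{'t': 0.0, 'qpos': [1.205, 0.424, 1.631, -0.0, 1.089, -0.019], 'qvel': [0.001, 0.0, -0.001, 0.001, -0.002, 0.002], 'joint_torque': [-0.004, -54.462, -27.365, 0.064, 0.023, -0.0], 'ee_pos': [212.21, 587.313, 240.933], 'orientation': [-1.555, 0.272, -0.272], 'ft_force': [0.191, 0.602, -0.182], 'moment': [-0.007, 0.036, 0.02], 'width': 87.793}
scene {'vertical_fov': 52.139, 'cx': 320.853, 'cy': 234.73, 'xyz': [-339.569, -697.883, 671.452], 'attitude': [0.985, -0.521, -0.91]} 0.8484212239583333
top {'vertical_fov': 57.336, 'cx': 321.722, 'cy': 235.425, 'xyz': [486.235, -126.636, 1037.352], 'attitude': [0.051, -0.037, -1.543]} 0.996064453125
wrist {'vertical_fov': 65.706, 'cx': 314.455, 'cy': 244.234, 'T_tool_cam': [[0.0, -0.954, -0.301, -83.542], [-0.0, 0.301, -0.954, -142.5], [1.0, 0.0, 0.0, -0.975], [0.0, 0.0, 0.0, 1.0]]} 0.9958756510416666
```

View pics/scene0.png

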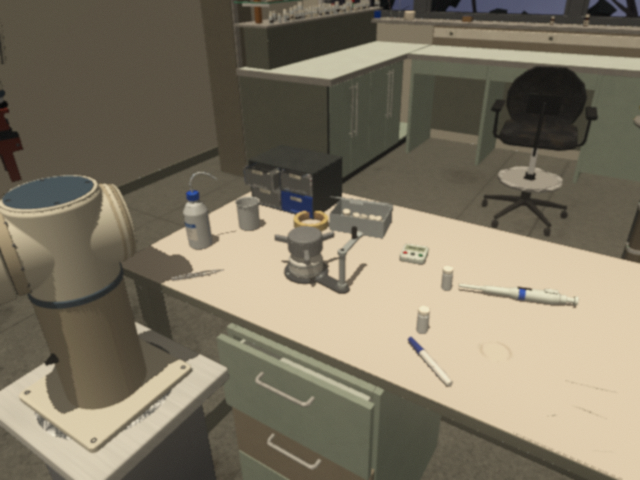

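View pics/top0.png

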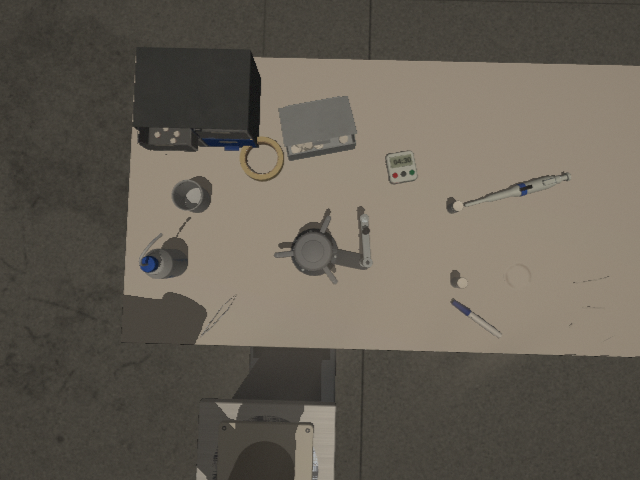

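View pics/wrist0.png

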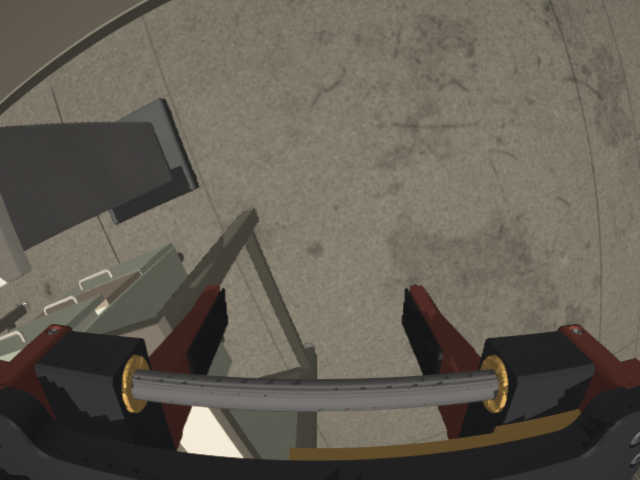

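The scene view shows the canister near (305,255) with the keeper post to its right. In the top view the lid centre is about (314,252), the wings about (285,250), (326,222) and (331,273), the post about (367,263) and the knob about (366,230). The vials sit at (458,206) and (461,283), and the beaker at (190,196).

```bash
cat >> h.py <<'E'
from scipy.spatial.transform import Rotation as Rn
def cloud(d):
    H,W=d["depth"].shape; f=H/2/np.tan(np.radians(float(d["vertical_fov"]))/2)
    u,v=np.meshgrid(np.arange(W),np.arange(H)); z=d["depth"].astype(float)
    pc=np.stack([(u-d["cx"])/f*z,-(v-d["cy"])/f*z,-z],-1)
    p=pc@Rn.from_rotvec(d["attitude"]).as_matrix().T+d["xyz"]
    p[z==0]=np.nan
    return p
E
python3 - <<'E'
from h import *
for n in ["top","scene"]:
    d=dict(np.load(n+"0.npz")); p=cloud(d)
    P={"top":{"tbl":(400,300),"lid":(314,252),"w1":(285,252),"w2":(326,222),"w3":(331,273),"post":(367,263),"knob":(366,230),"v1":(458,206),"v2":(461,283),"beak":(190,196)},
       "scene":{"tbl":(250,280),"lid":(305,237),"knob":(354,231)}}[n]
    for k,(u,v) in P.items(): print(n,k,np.round(p[v,u]))
    m=(abs(p[...,2])<30)&(p[...,0]>350); print("table z",np.nanmedian(p[...,2][m]))
d=dict(np.load("top0.npz"));p=cloud(d)
img=d["pixels"][:,:,::-1]
cr=cv2.resize(img[190:310,240:400],None,fx=5,fy=5,interpolation=cv2.INTER_CUBIC); cv2.imwrite("pics/c.png",cr)
sub=p[200:300,260:390].reshape(-1,3)
for lo,hi in [(105,135),(92,112),(70,100)]:
    s=sub[(sub[:,2]>lo)&(sub[:,2]<hi)]; print(lo,hi,len(s),np.round(s.mean(0),1))
E
```

```text
top tbl [ 398. -304.    0.]
top lid [ 503. -102.  109.]
top w1 [501. -39.  86.]
top w2 [ 569. -126.   83.]
top w3 [ 459. -139.   87.]
top post [ 483. -214.  110.]
top knob [ 550. -208.  136.]
top v1 [ 616. -421.   54.]
top v2 [ 444. -429.   54.]
top beak [630. 199.   3.]
table z -1.0600970119430713
scene tbl [404.  -3.   2.]
scene lid [ 488. -113.  113.]
scene knob [ 543. -214.  131.]
table z 1.8104782965029926
105 135 1442 [ 508.5 -119.   109.8]
92 112 1472 [ 510.6 -127.8  108.1]
70 100 330 [504.4 -99.   86.4]
```

View pics/c.png

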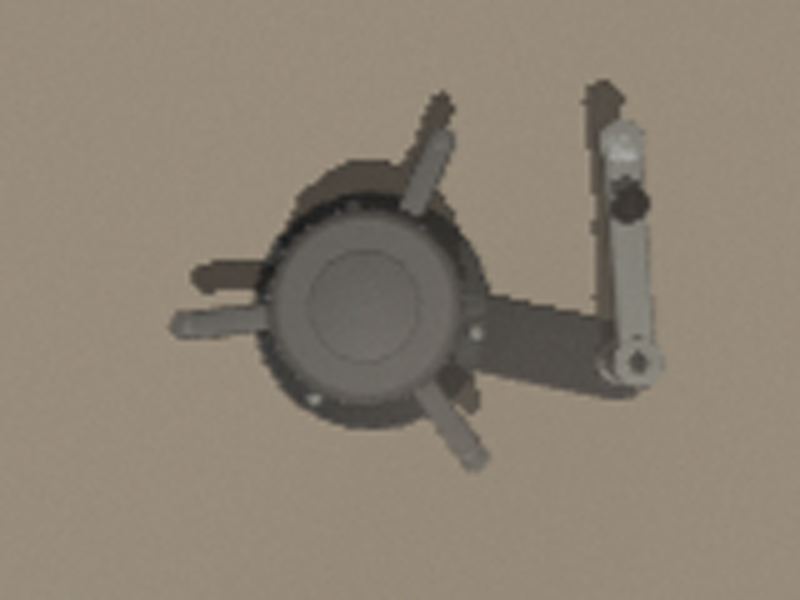

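```bash
cat >> h.py <<'E'
def fitcirc(q):
    A=np.c_[2*q,np.ones(len(q))]; s=np.linalg.lstsq(A,(q**2).sum(1),rcond=None)[0]
    return s[:2],np.sqrt(s[2]+s[:2]@s[:2])
def ray(d,u,v,z):
    H,W=d["depth"].shape; f=H/2/np.tan(np.radians(float(d["vertical_fov"]))/2)
    r=Rn.from_rotvec(d["attitude"]).apply([(u-d["cx"])/f,-(v-d["cy"])/f,-1])
    return np.array(d["xyz"])+r*(z-d["xyz"][2])/r[2]
def analyse(d,c0,ztop,zw,verbose=True):
    p=cloud(d); z=p[...,2]; r=np.hypot(p[...,0]-c0[0],p[...,1]-c0[1])
    m=(abs(z-ztop)<6)&(r<50)
    k=m.astype(np.uint8); cs=max(cv2.findContours(k,cv2.RETR_EXTERNAL,cv2.CHAIN_APPROX_NONE)[0],key=cv2.contourArea)[:,0]
    q=np.array([ray(d,u,v,ztop)[:2] for u,v in cs]); c,R=fitcirc(q)
    h=np.median(z[m])
    r=np.hypot(p[...,0]-c[0],p[...,1]-c[1])
    w=(abs(z-zw)<7)&(r>50)&(r<90); a=np.arctan2(p[...,1]-c[1],p[...,0]-c[0])[w]
    th=np.angle(np.mean(np.exp(3j*a)))/3; 
    print("lid centre",c.round(1),"R",R.round(1),"top z",h.round(1),"wing mean z",z[w].mean().round(1),"n",w.sum())
    print("wing angles (deg, mod120)",np.degrees(th).round(1),"+0,120,240; resid",np.degrees(np.std(np.angle(np.exp(3j*(a-th)))/3)).round(1))
    return c,np.degrees(th)
E
python3 - <<'E'
from h import *
d=dict(np.load("top0.npz"))
c,th=analyse(d,(505,-102),110.5,87.5)
f=lambda x,y,z: ray(d,240+(x-2)/5,190+(y-2)/5,z)[:2]
post=f(637,362,106.5); knob=f(630,203,136); 
post2=f(637,362,110)
print(post,post2,knob,np.linalg.norm(post-c),np.linalg.norm(knob-post))
cc=np.degrees(np.arctan2(*(post-c)[::-1])); print("canister x axis deg",cc+90,"keeper ang",np.degrees(np.arctan2(*(knob-post)[::-1]))-cc-90)
for n in ["scene"]:
    d=dict(np.load("scene0.npz")); p=cloud(d); s=p[210:300,270:370].reshape(-1,3)
    for lo,hi in[(107,116)]:
        t=s[(s[:,2]>lo)&(s[:,2]<hi)&(s[:,1]>-165)]; print(lo,len(t),((t.min(0)+t.max(0))/2).round(1))
    t=s[(s[:,2]>118)]; print("knob scene",t.mean(0).round(1),len(t))
for nme,(u,v) in {"v1":(458,206),"v2":(461,283),"b":(190,196)}.items(): 
    d=dict(np.load("top0.npz")); print(nme)
    p=cloud(d)[v-25:v+25,u-25:u+25].reshape(-1,3); t=p[p[:,2]>45]; print(((t.min(0)+t.max(0))/2).round(1),t[:,2].max())
E
```

```text
lid centre [504.9 -98.6] R 40.1 top z 109.8 wing mean z 86.2 n 262
wing angles (deg, mod120) -22.7 +0,120,240; resid 3.0
[ 484.75898622 -214.61873398] [ 484.76453515 -214.28791997] [ 549.98467658 -207.51520646] 117.7925848826314 65.61136170750025
canister x axis deg -9.868037979045283 keeper ang 16.08344769387844
107 477 [ 501.3 -100.6  111.5]
knob scene [ 546.  -210.5  129.8] 58
v1
[ 616.3 -419.4   52.6] 59.80552939493566
v2
[ 445.1 -431.7   51.9] 58.00723942970126
b
[620.9 183.4  65.7] 86.28613332149848
```

Run:
```python
from h import *
o=ctrl.get_obs(); R=Rn.from_rotvec(o["orientation"]).as_matrix(); print(R.round(3)); print("jaw yaw",np.degrees(np.arctan2(R[1,2],R[0,2])))
p=cloud(dict(np.load("top0.npz"))); q=p.reshape(-1,3); 
t=q[(q[:,1]>120)&(q[:,1]<420)&(q[:,0]>250)&(q[:,2]>40)]
for lo in range(300,900,50):
    s=t[(t[:,0]>=lo)&(t[:,0]<lo+50)]
    if len(s): print(lo,s.min(0).round(),s.max(0).round(),len(s))
```

```text
[[ 0.94  -0.     0.34 ]
 [-0.34  -0.001  0.94 ]
 [-0.    -1.    -0.001]]
jaw yaw 70.12801211048253
400 [437. 206.  40.] [450. 252. 127.] 146
450 [450. 198.  40.] [500. 257. 210.] 911
500 [500. 195.  42.] [531. 225. 206.] 70
550 [587. 157.  40.] [600. 209.  84.] 87
600 [600. 149.  40.] [650. 218.  86.] 331
650 [650. 166.  48.] [654. 198.  85.] 51
700 [707. 120.  43.] [750. 277. 146.] 1023
750 [750. 120.  42.] [800. 282. 155.] 2425
800 [800. 120. 144.] [850. 281. 154.] 1825
850 [850. 120. 144.] [900. 282. 155.] 1814
```

Call:
servo_tool --moves "0.015 -0.035 0.04 0 0 -8; 0.038 -0.086 0.07 0 0 -16; 0.062 -0.137 0.09 0 0 -24; 0.086 -0.19 0.09 0 0 -32; 0.11 -0.242 0.09 0 0 -40; 0.134 -0.294 0.09 0 0 -48; 0.158 -0.346 0.09 0 0 -56; 0.182 -0.398 0.09 0 0 -63" --hand 150

```text
t: 1.15
ee_pos: [394.8, 188.1, 331.7]
orientation: [-1.263, 1.12, -1.12]
ft_force: [0.6, 0.6, -1.3]
width: 36.2
```

Call:
servo_tool --moves "0.024 -0.052 0 0 0 0; 0.048 -0.104 0 0 0 0; 0.072 -0.156 -0.01 0 0 0; 0.09 -0.2 -0.04 0 0 0; 0.101 -0.217 -0.09 0 0 0; 0.101 -0.217 -0.13 0 0 0; 0.101 -0.217 -0.13 0 0 0; 0.101 -0.217 -0.13 0 0 0"

```text
t: 2.15
ee_pos: [496.1, -27.1, 202.8]
orientation: [-1.265, 1.116, -1.117]
ft_force: [-0.7, 0.6, 0.3]
width: 35.9
```

Run:
```python
from h import *
o=ctrl.get_obs(); print({k:np.round(o[k],3).tolist() for k in("t","ee_pos","orientation","ft_force","qpos","width")})
R=Rn.from_rotvec(o["orientation"]).as_matrix();print("yaw",np.degrees(np.arctan2(R[1,2],R[0,2])))
d=ctrl.get_image("wrist"); cv2.imwrite("pics/w1.png",d["pixels"][:,:,::-1])
```

```text
{'t': 2.15, 'ee_pos': [496.073, -27.064, 202.849], 'orientation': [-1.265, 1.116, -1.117], 'ft_force': [-0.704, 0.56, 0.313], 'qpos': [-0.078, 0.29, 1.941, 0.0, 0.91, -0.203], 'width': 35.948}
yaw 7.15043081418628
```

View pics/w1.png

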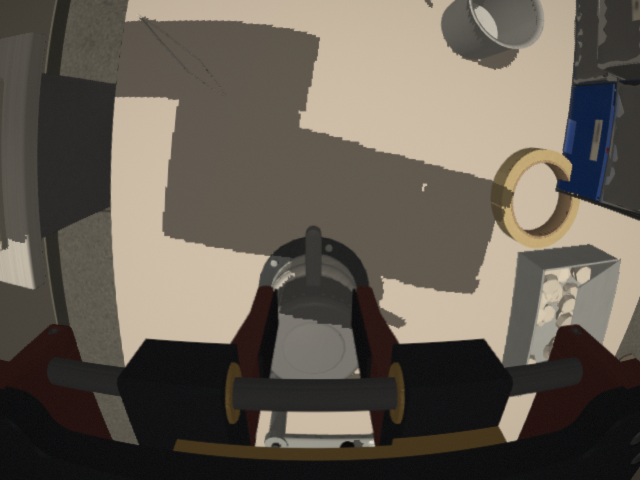

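The wrist view shows the wing at (313,255), in line with and midway between the fingers. I'll check this numerically with the wrist depth.

```bash
cat >> h.py <<'E'
def wcloud(d,o):
    H,W=d["depth"].shape; f=H/2/np.tan(np.radians(float(d["vertical_fov"]))/2)
    u,v=np.meshgrid(np.arange(W)-d["cx"],np.arange(H)-d["cy"]); r=np.hypot(u,v)+1e-9; t=np.minimum(r/f,1.4); z=d["depth"].astype(float)
    s=np.tan(t)/r*z
    pc=np.stack([u*s,-v*s,-z],-1); T=np.array(d["T_tool_cam"])
    pt=pc@T[:3,:3].T+T[:3,3]
    return Rn.from_rotvec(o["orientation"]).apply(pt.reshape(-1,3)).reshape(pt.shape)+o["ee_pos"]
E
python3 - <<'E'
from h import *
o=ctrl.get_obs(); d=ctrl.get_image("wrist"); p=wcloud(d,o)
print(p[100,250].round(1),p[255,313].round(1),p[235,313].round(1),p[350,313].round(1))
w=p[228:285,280:350].reshape(-1,3); w=w[(w[:,2]>78)&(w[:,2]<92)]; print(len(w),w.mean(0).round(1),w.min(0).round(1),w.max(0).round(1))
E
```

```text
[423.3  77.   -0.6] [495.8 -34.8  87. ] [493.9 -19.6  87. ] [ 503.9 -100.5  112.6]
967 [495.7 -37.8  86.5] [482.7 -62.8  78. ] [513.6 -15.1  89.1]
```

Call:
servo_tool --moves "0 0 -0.03 0 0 0; 0 0 -0.06 0 0 0; 0 0 -0.09 0 0 0; 0 0 -0.11 0 0 0; 0 0 -0.122 0 0 0; 0 0 -0.122 0 0 0; 0 0 -0.122 0 0 0"

```text
t: 3.12
ee_pos: [496.2, -27.2, 80.7]
orientation: [-1.264, 1.116, -1.118]
ft_force: [0.2, -0.3, -0.5]
width: 36.0
```

Run:
```python
from h import *
c=np.array([504.9,-98.6])
def rows(a0,a1,n):
    p=lambda a: c+72*np.array([np.cos(np.radians(a)),np.sin(np.radians(a))])
    print(a0,a1,"; ".join("%.3f %.3f 0 0 0 %g"%(*((p(a0+(a1-a0)*(i+1)/n)-p(a0))/1000),(a1-a0)*(i+1)/n) for i in range(n)))
rows(97,137,8); rows(137,165,7); rows(165,180,5); rows(97,121,4)
```

```text
97 137 -0.006 -0.001 0 0 0 5; -0.012 -0.003 0 0 0 10; -0.018 -0.005 0 0 0 15; -0.024 -0.007 0 0 0 20; -0.029 -0.010 0 0 0 25; -0.035 -0.014 0 0 0 30; -0.039 -0.018 0 0 0 35; -0.044 -0.022 0 0 0 40
137 165 -0.003 -0.004 0 0 0 4; -0.006 -0.008 0 0 0 8; -0.009 -0.012 0 0 0 12; -0.011 -0.016 0 0 0 16; -0.014 -0.021 0 0 0 20; -0.015 -0.026 0 0 0 24; -0.017 -0.030 0 0 0 28
165 180 -0.001 -0.004 0 0 0 3; -0.002 -0.007 0 0 0 6; -0.002 -0.011 0 0 0 9; -0.002 -0.015 0 0 0 12; -0.002 -0.019 0 0 0 15
97 121 -0.007 -0.001 0 0 0 6; -0.015 -0.003 0 0 0 12; -0.022 -0.006 0 0 0 18; -0.028 -0.010 0 0 0 24
```

Call:
servo_tool --moves "-0.006 -0.001 0 0 0 5; -0.012 -0.003 0 0 0 10; -0.018 -0.005 0 0 0 15; -0.024 -0.007 0 0 0 20; -0.029 -0.010 0 0 0 25; -0.035 -0.014 0 0 0 30; -0.039 -0.018 0 0 0 35; -0.044 -0.022 0 0 0 40"

```text
t: 4.12
ee_pos: [452.3, -49.4, 80.7]
orientation: [-1.49, 0.581, -0.585]
ft_force: [-0.2, -0.6, 0.7]
width: 36.2
```

Run:
```python
from h import *
d=ctrl.get_image("wrist"); cv2.imwrite("pics/w2.png",d["pixels"][:,:,::-1])
```

```text
(no output)
```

View pics/w2.png

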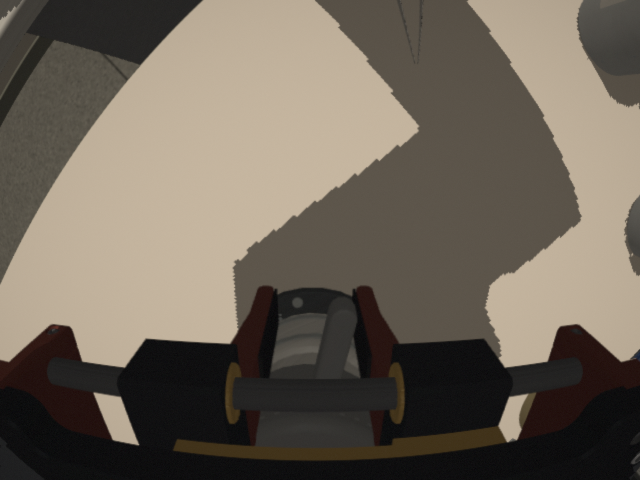

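The wing at (340,315) lies against the right-hand finger and follows it. I'll carry on round.

Call:
servo_tool --moves "-0.003 -0.004 0 0 0 4; -0.006 -0.008 0 0 0 8; -0.009 -0.012 0 0 0 12; -0.011 -0.016 0 0 0 16; -0.014 -0.021 0 0 0 20; -0.015 -0.026 0 0 0 24; -0.017 -0.030 0 0 0 28"

```text
t: 5.05
ee_pos: [435.2, -79.5, 80.5]
orientation: [-1.561, 0.202, -0.205]
ft_force: [0.1, 0.3, 0.8]
width: 36.1
```

```bash
cat >> h.py <<'E'
def lidtop():
    o=ctrl.get_obs(); d=ctrl.get_image("top"); p=cloud(d); r=np.hypot(p[...,0]-504.9,p[...,1]+98.6)
    z=p[...,2][(r<38)&(p[...,2]<125)]; 
    print("lid top z: median",np.nanmedian(z).round(1),"n",len(z),"hist",np.histogram(z,bins=[85,95,100,103,107,114,125])[0],"F",np.round(o["ft_force"],1))
    return d
E
python3 - <<'E'
from h import *
d=lidtop(); cv2.imwrite("pics/t2.png",cv2.resize(d["pixels"][190:310,240:400,::-1],None,fx=5,fy=5,interpolation=cv2.INTER_CUBIC))
d=ctrl.get_image("wrist"); cv2.imwrite("pics/w3.png",d["pixels"][:,:,::-1])
E
```

```text
lid top z: median 100.2 n 985 hist [  1 428 482  74   0   0] F [0.1 0.3 0.8]
```

View pics/t2.png

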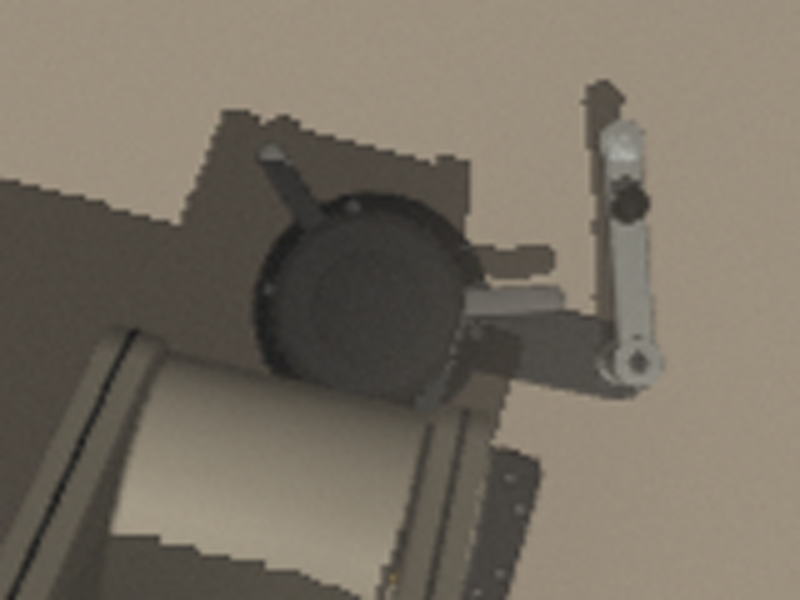

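View pics/w3.png

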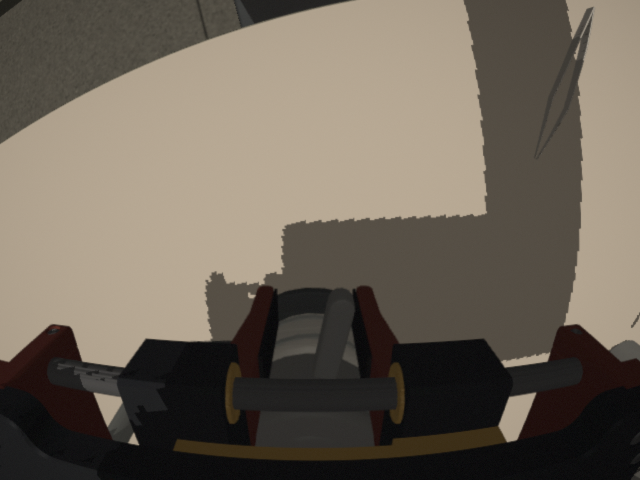

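Run:
```python
from h import *
c=np.array([504.9,-98.6])
def rows(a0,a1,n,dz=0):
    p=lambda a: c+72*np.array([np.cos(np.radians(a)),np.sin(np.radians(a))])
    print(a0,a1,"; ".join("%.3f %.3f %g 0 0 %g"%(*((p(a0+(a1-a0)*(i+1)/n)-p(a0))/1000),dz,(a1-a0)*(i+1)/n) for i in range(n)))
rows(165,125,8,-.007); rows(125,85,8); rows(85,75,4);rows(75,67,4);rows(67,63,4)
```

```text
165 125 0.002 0.006 -0.007 0 0 -5; 0.004 0.012 -0.007 0 0 -10; 0.007 0.017 -0.007 0 0 -15; 0.011 0.023 -0.007 0 0 -20; 0.014 0.028 -0.007 0 0 -25; 0.019 0.032 -0.007 0 0 -30; 0.023 0.037 -0.007 0 0 -35; 0.028 0.040 -0.007 0 0 -40
125 85 0.005 0.003 0 0 0 -5; 0.011 0.006 0 0 0 -10; 0.017 0.009 0 0 0 -15; 0.023 0.011 0 0 0 -20; 0.029 0.012 0 0 0 -25; 0.035 0.013 0 0 0 -30; 0.041 0.013 0 0 0 -35; 0.048 0.013 0 0 0 -40
85 75 0.003 -0.000 0 0 0 -2.5; 0.006 -0.001 0 0 0 -5; 0.009 -0.001 0 0 0 -7.5; 0.012 -0.002 0 0 0 -10
75 67 0.002 -0.001 0 0 0 -2; 0.005 -0.001 0 0 0 -4; 0.007 -0.002 0 0 0 -6; 0.009 -0.003 0 0 0 -8
67 63 0.001 -0.001 0 0 0 -1; 0.002 -0.001 0 0 0 -2; 0.003 -0.002 0 0 0 -3; 0.005 -0.002 0 0 0 -4
```

Call:
servo_tool --moves "0.002 0.006 -0.007 0 0 -5; 0.004 0.012 -0.007 0 0 -10; 0.007 0.017 -0.007 0 0 -15; 0.011 0.023 -0.007 0 0 -20; 0.014 0.028 -0.007 0 0 -25; 0.019 0.032 -0.007 0 0 -30; 0.023 0.037 -0.007 0 0 -35; 0.028 0.040 -0.007 0 0 -40"

```text
t: 6.15
ee_pos: [462.8, -38.8, 73.1]
orientation: [-1.437, 0.75, -0.751]
ft_force: [-0.7, -0.5, -0.1]
width: 36.4
```

Run:
```python
from h import *
d=lidtop(); analyse(d,(505,-98.6),100,73)
d=ctrl.get_image("wrist"); cv2.imwrite("pics/w4.png",d["pixels"][:,:,::-1])
```

```text
lid top z: median 98.9 n 749 hist [ 12 542 189   6   0   0] F [-0.7 -0.5 -0.1]
lid centre [ 509.  -101.7] R 35.7 top z 98.6 wing mean z 75.2 n 161
wing angles (deg, mod120) 14.5 +0,120,240; resid 4.6
```

View pics/w4.png

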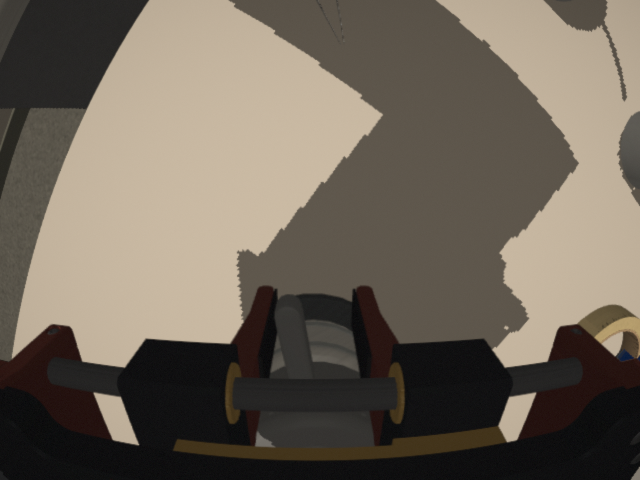

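The wing at (290,300) now lies on the left-hand finger. The lid is turning clockwise and going down, with its top at 98.9. I'll continue.

Call:
servo_tool --moves "0.005 0.003 0 0 0 -5; 0.011 0.006 0 0 0 -10; 0.017 0.009 0 0 0 -15; 0.023 0.011 0 0 0 -20; 0.029 0.012 0 0 0 -25; 0.035 0.013 0 0 0 -30; 0.041 0.013 0 0 0 -35; 0.048 0.013 0 0 0 -40"

```text
t: 7.25
ee_pos: [510.4, -26.2, 72.9]
orientation: [-1.167, 1.273, -1.273]
ft_force: [-0.1, -1.0, 0.2]
width: 36.1
```

Call:
servo_tool --moves "0.003 0 0 0 0 -2.5; 0.006 -0.001 0 0 0 -5; 0.009 -0.001 0 0 0 -7.5; 0.012 -0.002 0 0 0 -10"

```text
t: 7.75
ee_pos: [522.4, -28.2, 72.9]
orientation: [-1.075, 1.398, -1.398]
ft_force: [-1.0, 0.1, -0.2]
width: 36.2
```

Run:
```python
from h import *
d=lidtop(); analyse(d,(505,-98.6),96,73)
```

```text
lid top z: median 95.2 n 855 hist [399 454   2   0   0   0] F [-1.   0.1 -0.2]
lid centre [ 505.7 -103.8] R 37.3 top z 94.9 wing mean z 71.4 n 161
wing angles (deg, mod120) -34.4 +0,120,240; resid 4.7
```

Call:
servo_tool --moves "0.002 -0.001 0 0 0 -2; 0.005 -0.001 0 0 0 -4; 0.007 -0.002 0 0 0 -6; 0.007 -0.002 0 0 0 -6"

```text
t: 8.3
ee_pos: [528.9, -30.0, 72.5]
orientation: [-1.015, 1.474, -1.472]
ft_force: [-1.2, 1.4, 0.8]
width: 36.4
```

Call:
servo_tool --moves "0.001 0 0 0 0 -1; 0.002 -0.001 0 0 0 -2; 0.002 -0.001 0 0 0 -2"

```text
t: 8.68
ee_pos: [529.4, -30.7, 72.1]
orientation: [-0.996, 1.501, -1.496]
ft_force: [-7.0, 4.1, 0.7]
width: 36.1
```

Call:
servo_tool --moves "0.001 0 0 0 0 -1; 0.002 -0.001 0 0 0 -1; 0.002 -0.001 0 0 0 -1"

```text
t: 9.05
ee_pos: [529.8, -31.2, 71.5]
orientation: [-0.988, 1.516, -1.506]
ft_force: [-9.2, 7.0, 1.4]
width: 36.1
```

Run:
```python
from h import *
d=lidtop(); analyse(d,(505,-98.6),96,70)
```

```text
lid top z: median 95.1 n 830 hist [404 422   4   0   0   0] F [-9.2  7.   1.4]
lid centre [ 505.2 -104. ] R 36.7 top z 94.9 wing mean z 71.8 n 166
wing angles (deg, mod120) -40.9 +0,120,240; resid 5.0
```

Call:
servo_tool --moves "-0.006 0.002 0 0 0 0; -0.012 0.005 0 0 0 0; -0.012 0.005 0.04 0 0 0; -0.012 0.005 0.09 0 0 0; -0.012 0.005 0.13 0 0 -5; -0.004 -0.04 0.13 0 0 -15; 0.004 -0.09 0.13 0 0 -25; 0.01 -0.14 0.13 0 0 -35"

```text
t: 10.1
ee_pos: [544.2, -173.8, 203.5]
orientation: [-0.526, 1.916, -1.919]
ft_force: [0.7, 0.6, 0.4]
width: 36.1
```

Call:
servo_tool --moves "0.006 -0.035 0 0 0 -9; 0.006 -0.035 0 0 0 -18; 0.006 -0.035 0 0 0 -25; 0.006 -0.035 0 0 0 -25; 0.006 -0.035 0 0 0 -25"

```text
t: 10.72
ee_pos: [549.5, -207.2, 202.9]
orientation: [-0.118, 2.164, -2.165]
ft_force: [0.7, 0.4, -0.4]
width: 36.0
```

Run:
```python
from h import *
o=ctrl.get_obs(); print({k:np.round(o[k],3).tolist() for k in("t","ee_pos","qpos","ft_force")})
d=ctrl.get_image("wrist"); p=wcloud(d,o); cv2.imwrite("pics/w5.png",d["pixels"][:,:,::-1])
q=p.reshape(-1,3); k=q[(abs(q[:,0]-550)<25)&(abs(q[:,1]+207)<25)&(q[:,2]>125)&(q[:,2]<142)]; print("knob",len(k),k.mean(0).round(1),k.min(0).round(1),k.max(0).round(1))
d=lidtop(); analyse(d,(505,-98.6),96,72.5)
```

```text
{'t': 10.725, 'ee_pos': [549.538, -207.197, 202.857], 'qpos': [-0.381, 0.415, 1.745, -0.0, 0.98, 1.081], 'ft_force': [0.652, 0.425, -0.427]}
knob 482 [ 550.1 -209.9  134.3] [ 542.1 -217.   125.1] [ 555.7 -203.2  137.4]
lid top z: median 94.9 n 692 hist [358 333   1   0   0   0] F [-0.1 -0.8  0.3]
lid centre [508.5 -90. ] R 33.8 top z 94.7 wing mean z 71.2 n 61
wing angles (deg, mod120) -38.7 +0,120,240; resid 3.2
```

View pics/w5.png

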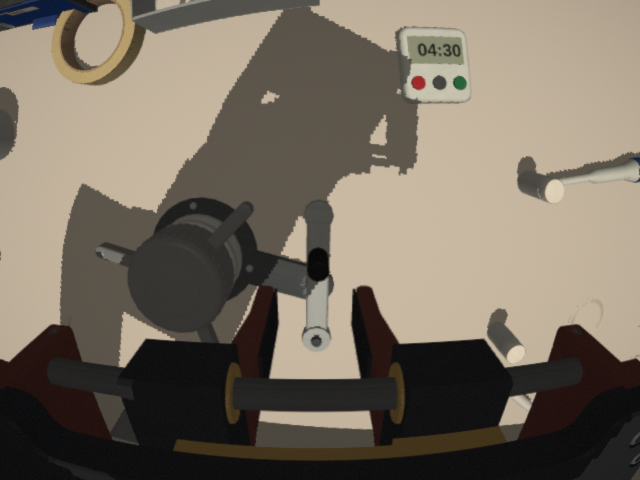

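The wrist view shows the knob at (318,265), centred between the fingers. Its measured top is at 137 mm, against 136.5 expected.

Call:
servo_tool --moves "0 0 -0.03 0 0 0; 0 0 -0.055 0 0 0; 0 0 -0.071 0 0 0; 0 0 -0.071 0 0 0"

```text
t: 11.32
ee_pos: [548.8, -206.9, 130.7]
orientation: [-0.119, 2.168, -2.166]
ft_force: [-0.4, 0.1, 0.2]
width: 36.1
```

Run:
```python
from h import *
c=np.array([484.8,-214.8])
def rows(a0,a1,n,dz=0):
    p=lambda a: c+66*np.array([np.cos(np.radians(a)),np.sin(np.radians(a))])
    print(a0,a1,"; ".join("%.3f %.3f %g 0 0 %g"%(*((p(a0+(a1-a0)*(i+1)/n)-p(a0))/1000),dz,(a1-a0)*(i+1)/n) for i in range(n)))
rows(6,46,8); rows(46,82,8); rows(82,94,6);rows(94,98,4)
```

```text
6 46 -0.001 0.006 0 0 0 5; -0.002 0.011 0 0 0 10; -0.004 0.017 0 0 0 15; -0.006 0.022 0 0 0 20; -0.009 0.027 0 0 0 25; -0.012 0.032 0 0 0 30; -0.016 0.036 0 0 0 35; -0.020 0.041 0 0 0 40
46 82 -0.004 0.003 0 0 0 4.5; -0.008 0.007 0 0 0 9; -0.012 0.009 0 0 0 13.5; -0.017 0.012 0 0 0 18; -0.022 0.014 0 0 0 22.5; -0.027 0.016 0 0 0 27; -0.032 0.017 0 0 0 31.5; -0.037 0.018 0 0 0 36
82 94 -0.002 0.000 0 0 0 2; -0.005 0.000 0 0 0 4; -0.007 0.001 0 0 0 6; -0.009 0.001 0 0 0 8; -0.011 0.001 0 0 0 10; -0.014 0.000 0 0 0 12
94 98 -0.001 -0.000 0 0 0 1; -0.002 -0.000 0 0 0 2; -0.003 -0.000 0 0 0 3; -0.005 -0.000 0 0 0 4
```

Call:
servo_tool --moves "-0.001 0.006 0 0 0 5; -0.002 0.011 0 0 0 10; -0.004 0.017 0 0 0 15; -0.006 0.022 0 0 0 20; -0.009 0.027 0 0 0 25; -0.012 0.032 0 0 0 30; -0.016 0.036 0 0 0 35; -0.020 0.041 0 0 0 40"

```text
t: 12.32
ee_pos: [530.4, -166.6, 133.0]
orientation: [-0.744, 1.742, -1.746]
ft_force: [0.3, -1.0, -0.3]
width: 36.0
```

Call:
servo_tool --moves "-0.004 0.003 0 0 0 4.5; -0.008 0.007 0 0 0 9; -0.012 0.009 0 0 0 13.5; -0.017 0.012 0 0 0 18; -0.022 0.014 0 0 0 22.5; -0.027 0.016 0 0 0 27; -0.032 0.017 0 0 0 31.5; -0.037 0.018 0 0 0 36"

```text
t: 13.32
ee_pos: [493.7, -148.5, 133.1]
orientation: [-1.141, 1.305, -1.31]
ft_force: [0.9, -0.9, -0.5]
width: 36.2
```

Call:
servo_tool --moves "-0.002 0.000 0 0 0 2; -0.005 0.000 0 0 0 4; -0.007 0.001 0 0 0 6; -0.007 0.001 0 0 0 6; -0.007 0.001 0 0 0 6"

```text
t: 13.95
ee_pos: [485.1, -147.1, 131.5]
orientation: [-1.194, 1.234, -1.233]
ft_force: [0.5, -0.1, 0.2]
width: 36.3
```

Run:
```python
from h import *
d=ctrl.get_image("wrist"); cv2.imwrite("pics/w6.png",d["pixels"][:,:,::-1])
```

```text
(no output)
```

View pics/w6.png

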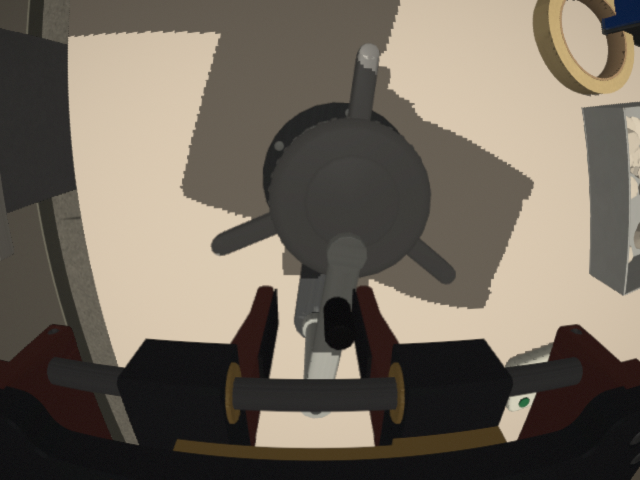

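The arm lies over the lid, with the knob at (338,322) against the right finger. I'll step on to the stop.

Call:
servo_tool --moves "-0.002 0 0 0 0 2; -0.004 0 0 0 0 3; -0.004 0 0 0 0 3"

```text
t: 14.38
ee_pos: [481.9, -147.3, 131.7]
orientation: [-1.218, 1.194, -1.195]
ft_force: [4.7, 1.0, -3.1]
width: 36.3
```

Call:
servo_tool --moves "-0.001 0 0 0 0 1; -0.003 0 0 0 0 2; -0.003 0 0 0 0 2"

```text
t: 14.75
ee_pos: [481.6, -147.9, 132.2]
orientation: [-1.231, 1.163, -1.173]
ft_force: [13.6, 0.7, -9.8]
width: 36.1
```

Call:
servo_tool --moves "0.005 0 0 0 0 0; 0.012 0 0 0 0 0; 0.015 0 0 0 0 0; 0.015 0 0.04 0 0 0; 0.015 0 0.08 0 0 0; 0.01 0.05 0.14 0 0 0; -0.01 0.1 0.17 0 0 0; -0.03 0.15 0.18 0 0 0"

```text
t: 15.75
ee_pos: [450.4, -0.9, 312.4]
orientation: [-1.232, 1.168, -1.171]
ft_force: [1.4, 1.0, -0.4]
width: 36.0
```

Call:
servo_tool --moves "-0.03 0.05 0 0 0 0; -0.06 0.1 0.02 0 0 0; -0.06 0.16 0.04 0 0 0; -0.06 0.22 0.04 0 0 0; -0.06 0.28 0.04 0 0 0; -0.06 0.28 0.04 0 0 0; -0.06 0.28 0.04 0 0 0"

```text
t: 16.62
ee_pos: [389.7, 277.6, 349.9]
orientation: [-1.237, 1.168, -1.169]
ft_force: [0.9, 0.5, 0.0]
width: 36.2
```

Run:
```python
from h import *
d=ctrl.get_image("top"); cv2.imwrite("pics/t9f.png",d["pixels"][:,:,::-1]);cv2.imwrite("pics/t9.png",cv2.resize(d["pixels"][190:310,240:400,::-1],None,fx=5,fy=5,interpolation=cv2.INTER_CUBIC))
analyse(d,(505,-98.6),96,72.5)
p=cloud(d); q=p[190:310,240:400].reshape(-1,3); k=q[(q[:,2]>122)&(q[:,2]<145)]; print("knob",len(k),k.mean(0).round(1))
v=k.mean(0)[:2]-[484.8,-214.8]; print("arm world deg",np.degrees(np.arctan2(v[1],v[0])),"keeper rad",np.arctan2(v[1],v[0])+np.radians(9.9))
for n,(u,w) in {"v1":(458,206),"v2":(461,283),"b":(190,196)}.items():
    s=p[w-25:w+25,u-25:u+25].reshape(-1,3); t=s[s[:,2]>45]; print(n,((t.min(0)+t.max(0))/2).round(1),t[:,2].max().round(1))
```

```text
lid centre [506.6 -97. ] R 37.7 top z 94.6 wing mean z 71.1 n 253
wing angles (deg, mod120) -39.6 +0,120,240; resid 3.3
knob 32 [ 494.3 -149.1  134.7]
arm world deg 81.74145881666564 keeper rad 1.599445187681602
v1 [ 616.2 -419.1   52. ] 58.6
v2 [ 444.9 -431.4   52. ] 58.0
b [620.9 183.2  65.2] 85.1
```

View pics/t9.png

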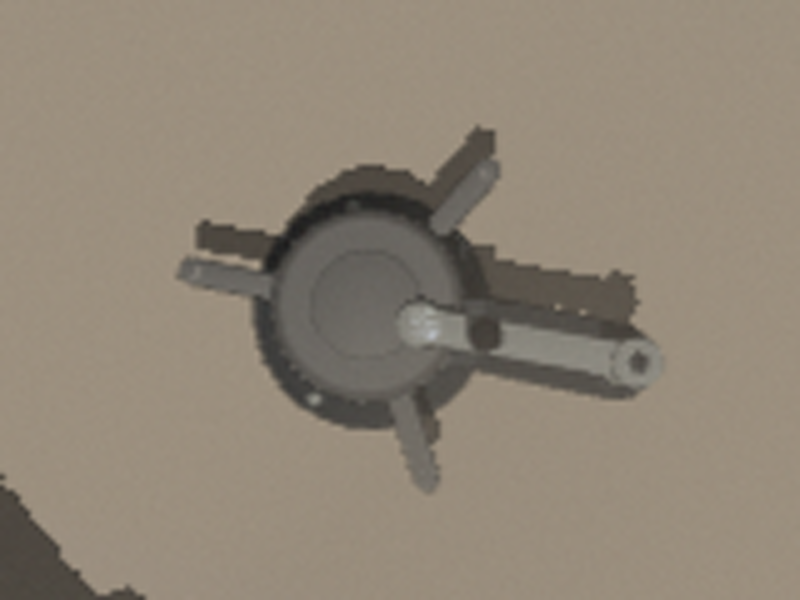

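View pics/t9f.png

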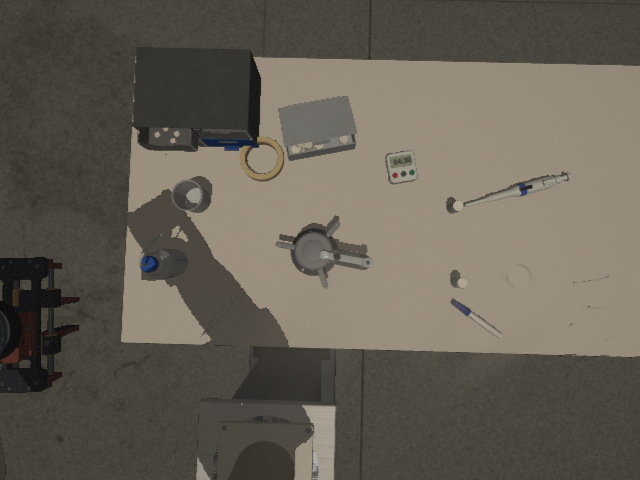

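The top view shows the lid home, with a wing at about (331,226). The keeper arm lies over the lid from (367,262) to (324,255), and the vials, beaker and bottle are unmoved.

```bash
python3 -c "
from workcell import ctrl
print(ctrl.close_job())"
```

```text
the job is handed in; nothing more can be done
None
```

The lid is screwed down to its stop and the keeper arm is swung in over it to its own stop. I handed the job in at about 17 s.

- **Turning the lid:** With the fingers either side of one wing, I pushed the lid anticlockwise until its top dropped 9.6 mm (9.5 mm expected). I then pushed it clockwise until it met a firm stop.
- **Lid at the end:** Its top sits 15.2 mm below where it started (15.0 mm expected). The wings are at -39.6° (mod 120), against a predicted home angle of -39.9°.
- **Keeper:** I pushed it by its knob until the force rose sharply. The last top view gives an angle of 1.599 rad, against the hard stop at 1.6 rad.
- **Bystanders:** The vials and the beaker are within 0.4 mm of where they first measured.
- **Forces and contact:** The highest wrist force I read was about 17 N, at the keeper's stop. The arm was clear of everything at hand-in.

**Disagreements:** Depth heights from the top camera read about 1 mm low throughout. Lid-centre fits taken while the arm partly hid the lid were off by up to about 9 mm, so I did not use them.

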